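# Clamp a stone disc in the polishing nest with a snap cap

## Robot

A 6-joint arm with a two-finger parallel gripper is mounted at the origin on the work surface. World frame = base frame: x ahead of the robot, y to its left, z up, the work surface at z = 0. Lengths are in m, angles in rad, forces in N, time in s.
With the tool pointing down it reaches from about 0.375 to 0.9 m from the base axis. Payload 3.1 kg.
Tool frame: the origin (TCP) lies at the very end of the fingers, on their centre line; the grasp point (between the pads) lies 19 mm behind it (manip.pinch_z is the distance from the TCP to the grasp point, in m); z points along the fingers, y is the line along which they close (so a half turn about z gives the same grasp; the last joint's range is limited). The gripper opens to 85 mm and grips with 20 to 120 N. Pads are 22 mm wide; open, the fingers measure 114 mm over their backs; the gripper's body (76 mm by 85 mm) begins 54 mm behind the grasp point. The pads swing forward as they close: fully open they stand 13 mm farther back than shut.
Start: joints at [0.998, 0.527, 1.433, -0, 1.181, -0.178], TCP at [0.24, 0.577, 0.231] pointing down, gripper open.
Joint ranges: [-3.08, 3.08], [-0.75, 2.2], [0.22, 2.44], [-1.43, 4.57], [0, 2.65], [-2.85, 2.85]. Speed limits (rad/s): [2.79, 2.79, 3.14, 3.14, 3.14, 3.14].

## Interface

Orientations are given as a unit quaternion [x, y, z, w].
In Python, from station import manip gives the robot as it stands.
- The arm moves only by the tool servo_tool, never from a script. Its argument "commands" is one flat list of numbers, 7 for each row, row after row: the shift along the tool's x, y, z each as a share of 500 mm, from -1 to 1, then the turn, a rotation vector about the tool's x, y, z each as a share of 360 degrees, from -1 to 1, then the opening, from -1 (shut) to 1 (fully open). In form: [dx, dy, dz, rx, ry, rz, claw, dx, dy, dz, rx, ry, rz, claw, ...]. A call has 1 to 12 rows; each row shifts and turns the commanded pose from where the row before left it, along the tool's axes as they then stand; what a row does not reach is not made up. A row lasts 1/12 s, in which the tool goes at most 41.7 mm and 7.16 degrees, less where a joint would pass 70% of its speed; a pose out of reach is approached as far as the arm can. A call with a number of a shift or a turn outside -1 to 1 is refused whole. A call with a gripper value outside its range is refused whole. The fingers move at their own pace and stop on an object; "force" is the grip in N (left out, the last holds). Time passes only in rows, so rows that do not move let the fingers close. It gives the time, the measured TCP pose, the force, the opening and the grip force at its end, in the units of the state.
- manip.sense(): the state, without advancing time (a new reading comes with each control period).
- manip.snapshot(name): name is "scene" or "top"; returns a dict with "img" (384x512x3 uint8, red, green, blue), "mtx" (3x3 intrinsics, pixels), "world_to_cam" (4x4, takes a point from world to camera coordinates). Camera axes: x right, y up, looking along -z (the intrinsics and any distortion apply to the point x, -y, -z); pixel columns grow to the right and rows downward; lengths in m; the calibration is good to about 2 mm. A picture is of the moment at which its call begins. There is no depth.
- manip.sign_off(): hands the job in; it is judged then, once.
Trained networks look in a picture, given as the dict that the camera call returned (one of the last four; its "shot" number tells which), for a name from the list of things; names that differ only in an ending like _2 or _b are one class to them, and where a whole thing is asked for, a point or a joint stands for the part that bears it (a point fixed in the world has none). Each returns a list of dicts, best first, with "conf" (0 to 1); they miss things now and then, are a little off and sometimes report something else, mostly with a low value. They report only what shows in the picture. A call takes as long as a camera call. They do not tell look-alikes from the thing itself.
- manip.look_for(picture, query): "box" ([left, top, width, height] in pixels, round what is visible of it).
- manip.silhouettes(picture, query): "pixels" (384x512 bool, what is visible of it) and "box" ([left, top, width, height] in pixels, round what is visible of it).
The state is a dict: "t": time; "q": joint angles; "qd": joint speeds; "tau": joint torques, N m; "tcp_pos": TCP position; "tool_rot": TCP orientation; "force": force on the tool from outside, world axes, zero at the start; "ft_torque": the same for the moment, N m; "finger_gap": opening from 0.0 (shut) to 1.0 (fully open); "gripper_force": force on a finger pad.
Only numpy, scipy, OpenCV 4.12 (cv2) and the standard library are available. Lean on these libraries where they do the work, as an engineer would, in place of code of your own. Each camera call takes 0.05 s, during which the arm holds its last target. There are 200 camera calls.

## Task

Lay the dark green round stone disc flat in the round cavity of the polishing nest, over its brass stud, and let go of it. Then push the red snap cap onto the stud until it clicks and sits fully down on the stone, and finish while the robot is still pressing the cap firmly down: do not let up and do not let the cap go slack at the end. Leave everything else on the bench undisturbed.

Things in the scene. Friction and masses are not known exactly. Their poses are not given: they have to be found in the camera images.
- nest: Polishing nest, fixed: dark blue-grey plate 110 x 110 x 20 mm, round cavity in its top (63 mm diameter, 8 mm deep, floor 12 mm above the bench) round an upright brass stud. Stud 20 mm thick, tapering to 10 mm over its top 8 mm, ends 54 mm above the bench; four spring balls stick out to 26 mm across at 42 mm height. Origin: on the stud's axis at bench height; z up. Yaw varies, does not matter.
- stud_seat (a point): Point on the stud's axis, 32 mm above the bench: the height of the stone's top when the disc lies in the cavity, where the underside of the fully seated cap comes to rest.
- disc: Dark green round stone disc lying flat on the bench: 60 mm diameter, 20 mm thick, 28 mm hole through its middle, 95 to 160 g. Origin: centre of its underside; z up. In the cavity (1.5 mm play all round) its underside is 12 mm above the bench and it stands 12 mm proud of the plate.
- cap: Red snap cap standing open end down: skirt 40 mm wide, 28 mm high, then a round grip knob 28 mm wide, 24 mm high; 55 to 90 g. Mouth 23 mm wide. Origin: centre of its underside; z up. On the stud it meets the balls 14 mm above its seat; 11 to 16 N push it past them, then the force drops; 5 mm above the seat it snaps down (click) and lands on the stone, where it bears any push up to 25 N.
- cap_top (a point): Centre of the top face of the cap's knob, 52 mm above the cap's underside.
- square_blank: Bystander, to be left alone: the reddish square stone blank (60 x 60 x 20 mm, 28 mm hole), which does not belong in the nest. Origin: centre of its underside.
- core_bit: Bystander, to be left alone: black core bit standing on end, 65 mm diameter, 107 mm high. Origin: centre of its underside.
- pads: Bystander, to be left alone: stack of polishing pads, 100 mm diameter, 24 mm high. Origin: centre of its underside.
- bottle: Bystander, to be left alone: white bottle, 64 mm diameter, 170 mm high. Origin: centre of its underside.
- offcut: Bystander, to be left alone: reddish stone offcut, 90 x 55 x 30 mm. Origin: centre of its underside.
- wrench: Bystander, to be left alone: wrench lying on the bench. Origin: near its middle.
- brush: Bystander, to be left alone: brush lying on the bench. Origin: near its middle.
Not all that is in view belongs to the job. What is meant by the cap is not white, and is the larger of those in its own colour.

How it is judged:
On the way, in this order (a step that is already met when the one before it is completed fails the run):
1. the stone disc lies flat at the bottom of the cavity over the stud, and the fingers have let it go (horizontal distance between disc and nest below 0.004 m and z of disc in the frame of nest between 0.0095 and 0.0145 m and angle between disc's own z axis and vertical below 0.06 rad and contact force between the fingers and disc below 0.1 N), for 0.2 s.
2. the cap has gone past the click and sits down on the stone disc (horizontal distance between disc and nest below 0.004 m and z of disc in the frame of nest between 0.0095 and 0.0145 m and angle between disc's own z axis and vertical below 0.06 rad and horizontal distance between cap and stud_seat below 0.004 m and z of cap in the frame of stud_seat between -0.0025 and 0.002 m and angle between cap's own z axis and vertical below 0.08 rad), for 0.1 s.
At the end, for the whole second after the job is handed in: Disc in the cavity (within 4 mm of the stud's axis, 2.5 mm of its seated height, level within 0.06 rad); cap past the click (axis within 4 mm, underside within 2 mm of the seat, tilt under 0.08 rad), at rest, pressed onto the stone with over 5 N through the last second; nothing else shifted 25 mm (all of step 2 and contact force between cap and disc above 5 N and linear speed of cap below 0.02 m/s); the arm keeps its last pose, push and grip.
It fails at once if a bystander (square blank, core bit, pads, bottle, offcut, wrench, brush) is shifted by more than 25 mm (distance of any of square_blank, core_bit, pads, bottle, offcut, wrench, brush from where it was at the start of the episode above 0.025 m).
It also fails if it takes over 72 s, if anything falls off the work surface, if the arm or the gripper's body presses on something with over 40 N, if the wrist force passes 120 N, or if a joint passes its speed limit or range.

## Working session

There is one attempt and no reset: what is moved stays moved. The work goes in short steps, Python scripts to look and compute and a tool call to move; the robot and the scene stay as the last step left them, time stands still between calls to the robot, and variables do not carry over. Pictures are saved under pics/ and viewed, at most 10 in all, crops included, and the job is handed in when it is done.

Besides the shell and the picture viewer there is one more tool, called after "Emit:" as name(argument=value, ...), one argument or row to a line, values as JSON. servo_tool: Moves the arm, as the interface text tells. Its arguments: {"type":"object","properties":{"commands":{"type":"array"},"force":{"type":"number"}},"required":["commands"]}

```bash
ls; mkdir -p pics; cat > h.py <<'E'
import numpy as np, cv2
from station import manip
def snap(n): return manip.snapshot(n)
def save(p,name,crop=None,s=1):
    im=p["img"][:,:,::-1]
    if crop: x,y,w,h=crop; im=im[y:y+h,x:x+w]
    cv2.imwrite("pics/"+name,cv2.resize(im,None,fx=s,fy=s,interpolation=cv2.INTER_CUBIC))
def P(p):
    F=np.diag([1,-1,-1]); return np.array(p["mtx"])@F@np.array(p["world_to_cam"])[:3]
def proj(p,X):
    a=P(p)@np.append(X,1); return a[:2]/a[2]
def onz(p,uv,z):
    M=P(p); A=np.c_[M[:,0],M[:,1],-np.array([uv[0],uv[1],1])]
    return np.linalg.solve(A,-(M[:,2]*z+M[:,3]))[:2]
def tri(obs):
    A=[]
    for p,uv in obs:
        M=P(p); A+= [uv[0]*M[2]-M[0],uv[1]*M[2]-M[1]]
    X=np.linalg.svd(np.array(A))[2][-1]; return X[:3]/X[3]
E
python3 - <<'E'
from h import *
ps={n:snap(n) for n in("scene","top")}
im=[]
for n,p in ps.items():
    print(n,p.keys(),np.linalg.inv(p["world_to_cam"])[:3,3])
    save(p,n+"0.png")
    for q in("nest","disc","cap","square_blank","core_bit","pads","bottle","offcut","wrench","brush"):
        for d in manip.look_for(p,q)[:4]: print(n,q,np.round(d["box"]),round(d["conf"],2), np.round(onz(p,[d["box"][0]+d["box"][2]/2,d["box"][1]+d["box"][3]/2],0.02),3))
print(manip.sense())
E
```

```text
pics
scene dict_keys(['img', 'mtx', 'world_to_cam', 'shot']) [1.25274211 0.32875052 0.61026567]
scene nest [372. 231.  54.  50.] 0.69 [0.547 0.352]
scene disc [213. 190.  24.  15.] 0.82 [ 0.508 -0.097]
scene cap [286. 209.  21.  32.] 0.86 [0.538 0.114]
scene cap [278. 192.  15.  20.] 0.8 [0.459 0.056]
scene cap [265. 206.   9.  20.] 0.45 [0.531 0.038]
scene square_blank [140. 172.  27.  22.] 0.81 [ 0.531 -0.315]
scene square_blank [366. 185.  40.  40.] 0.27 [0.365 0.295]
scene core_bit [263. 248.  32.  53.] 0.62 [0.708 0.135]
scene pads [154. 236.  44.  36.] 0.65 [ 0.745 -0.093]
scene pads [288. 210.  18.  30.] 0.37 [0.538 0.113]
scene bottle [100. 172.  35.  69.] 0.56 [ 0.659 -0.332]
scene offcut [335. 272.  36.  45.] 0.95 [0.696 0.286]
scene wrench [335. 270.  37.  47.] 0.63 [0.695 0.285]
scene wrench [367. 186.  37.  40.] 0.59 [0.37  0.295]
scene wrench [371. 233.  54.  46.] 0.44 [0.547 0.35 ]
scene brush [156. 146.  61.  22.] 0.8 [ 0.362 -0.315]
scene brush [153. 236.  45.  38.] 0.54 [ 0.748 -0.092]
top dict_keys(['img', 'mtx', 'world_to_cam', 'shot']) [0.49266437 0.01731519 0.97
[... 774 characters left out ...]
738 -0.095]
{'t': 1.1, 'q': array([ 9.97474692e-01,  5.27474287e-01,  1.43270488e+00, -1.73064504e-05,
        1.18139552e+00, -1.78493148e-01]), 'qd': array([1.76481999e-04, 1.88859502e-03, 5.89833400e-04, 2.27542907e-05,
       1.76195107e-04, 9.46269535e-05]), 'tau': array([-6.39764926e-05, -4.42333567e+01, -1.78423476e+01, -2.99370722e-04,
        8.00820235e-04, -3.44195541e-06]), 'tcp_pos': array([0.2403664 , 0.57690496, 0.23132466]), 'tool_rot': array([1.96131235e-01, 9.80577656e-01, 5.41613082e-06, 1.07439988e-05]), 'force': array([ 0.39034063, -0.41681813, -0.15011105]), 'ft_torque': array([0.06381909, 0.03291518, 0.02791332]), 'gripper_force': 0.0, 'finger_gap': 1.0013751974953675}
```

```bash
python3 - <<'E'
import cv2,numpy as np
a=cv2.imread("pics/scene0.png")[130:330,90:440];b=cv2.imread("pics/top0.png")[90:320,90:420]
cv2.imwrite("pics/a.png",cv2.resize(a,None,fx=2.25,fy=2.25,interpolation=cv2.INTER_CUBIC))
cv2.imwrite("pics/b.png",cv2.resize(b,None,fx=2.4,fy=2.4,interpolation=cv2.INTER_CUBIC))
E
```

```text
(no output)
```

View pics/a.png

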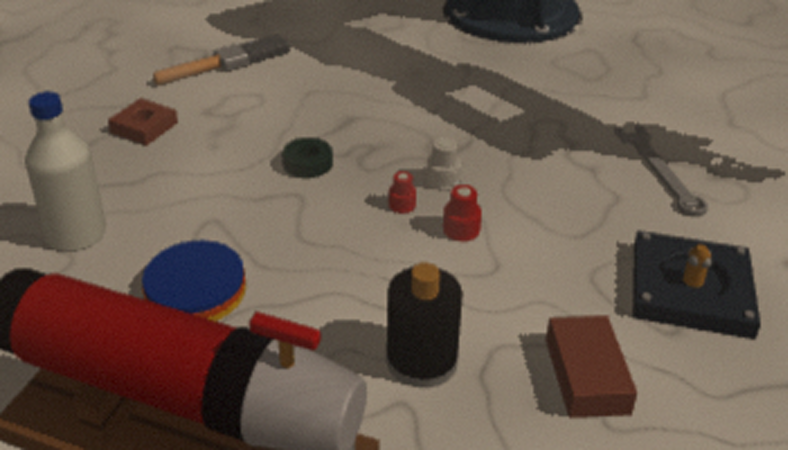

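View pics/b.png

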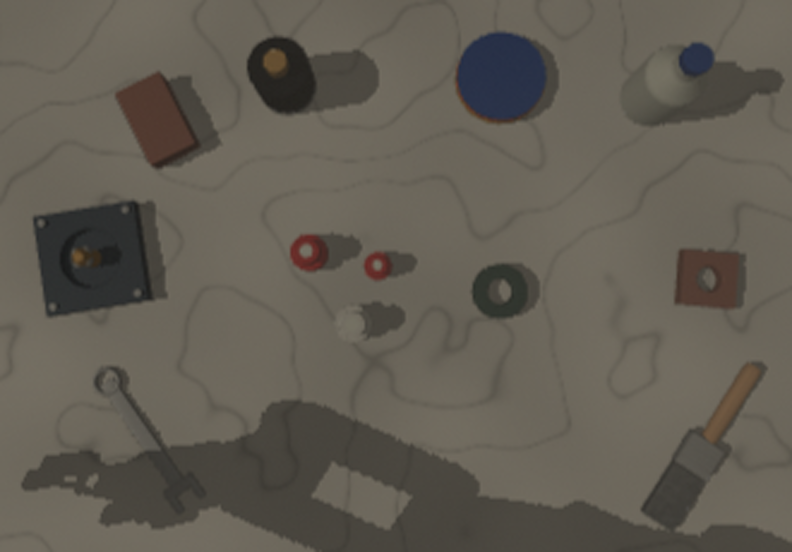

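Large red cap: scene (296,225), top (218,194). The other candidates are a smaller red one at scene (269,216) and a white one at scene (286,202). The task wants red and the larger of that colour, so it's the first. Next I fit models to the silhouettes in both views.

```bash
cat >> h.py <<'E'
from scipy.optimize import minimize
S=8
def cyl(r0,r1,z0,z1,n=48):
    a=np.linspace(0,2*np.pi,n,endpoint=False); c=np.c_[np.cos(a),np.sin(a)]
    return np.r_[np.c_[r0*c,np.full(n,z0)],np.c_[r1*c,np.full(n,z1)]]
def box(a,z0,z1): return np.array([[x,y,z] for x in(-a,a) for y in(-a,a) for z in(z0,z1)])
MODEL=dict(disc=[cyl(.03,.03,0,.02)],cap=[cyl(.02,.02,0,.028),cyl(.014,.014,.028,.052)],
 nest=[box(.055,0,.02),cyl(.01,.01,.012,.046),cyl(.01,.005,.046,.054)])
def render(p,parts,pose,win):
    x,y,z,w=pose; R=np.array([[np.cos(w),-np.sin(w),0],[np.sin(w),np.cos(w),0],[0,0,1]])
    m=np.zeros((win[3]*S,win[2]*S),np.uint8)
    for q in parts:
        X=q@R.T+[x,y,z]; h=np.c_[X,np.ones(len(X))]@P(p).T; uv=h[:,:2]/h[:,2:]
        pts=((uv-[win[0],win[1]]+.5)*S-.5)*16
        cv2.fillConvexPoly(m,cv2.convexHull(np.round(pts).astype(np.int32)),255,shift=4)
    return cv2.resize(m,(win[2],win[3]),interpolation=cv2.INTER_AREA)/255.
def fit(name,obs,x0,zfix=None):
    # obs: list of (picture, mask)
    W=[]
    for p,m in obs:
        ys,xs=np.nonzero(m); W.append((xs.min()-8,ys.min()-8,np.ptp(xs)+17,np.ptp(ys)+17))
    sc=np.array([.01,.01,.01,.2])
    def cost(v):
        pose=np.array(x0)+v*sc
        if zfix is not None: pose[2]=zfix
        return sum(((render(p,MODEL[name],pose,w)-m[w[1]:w[1]+w[3],w[0]:w[0]+w[2]])**2).sum() for (p,m),w in zip(obs,W))
    sx=np.r_[np.zeros((1,4)),np.eye(4)]
    r=minimize(cost,np.zeros(4),method="Nelder-Mead",options=dict(initial_simplex=sx,xatol=1e-3,fatol=1e-2,maxiter=400))
    return np.array(x0)+r.x*sc,r.fun,sum(m.sum() for _,m in obs)
def mask(p,q,X):
    uv=proj(p,X); best=None
    for d in manip.silhouettes(p,q):
        b=d["box"]; e=np.hypot(b[0]+b[2]/2-uv[0],b[1]+b[3]/2-uv[1])
        if e<12 and (best is None or e<best[0]): best=(e,d["pixels"],d["conf"])
    return None if best is None else best[1]
E
python3 - <<'E'
from h import *
ps=[snap("scene"),snap("top")]
G=dict(nest=[.541,.35,0.0,.15],disc=[.504,-.099,0,0],cap=[.535,.108,0,0])
out={}
for k,g in G.items():
    ob=[]
    for p in ps:
        m=mask(p,k,np.array(g[:3])+[0,0,.02])
        if m is None: print(k,"none"); continue
        ob.append((p,m))
        a,c,n=fit(k,[(p,m)],g,0.); print(k,"single",np.round(a,4),round(c,1),n)
    a,c,n=fit(k,ob,g); print(k,"both z free",np.round(a,4),round(c,1),n)
    a,c,n=fit(k,ob,g,0.); print(k,"both z0",np.round(a,4),round(c,1),n)
for i,p in enumerate(ps):  # stud brass
    hsv=cv2.cvtColor(p["img"],cv2.COLOR_RGB2HSV); uv=proj(p,[.541,.35,.04]).astype(int)
    M=np.zeros(hsv.shape[:2],bool); M[uv[1]-15:uv[1]+15,uv[0]-15:uv[0]+15]=1
    b=M&(hsv[...,0]>5)&(hsv[...,0]<25)&(hsv[...,1]>110)&(hsv[...,2]>70)
    ys,xs=np.nonzero(b); print("stud",len(xs),xs.min(),xs.max(),ys.min(),ys.max(),xs.mean(),ys.mean(), proj(p,[.541,.35,.054]),proj(p,[.541,.35,.012]))
save(ps[0],"c.png",(250,180,180,110),4.4)
E
```

```text
nest single [0.5328 0.3479 0.0132 0.1792] 58.9 2136
nest single [0.534  0.3471 0.0126 0.1833] 42.5 1899
nest both z free [0.5338 0.3475 0.0008 0.1807] 108.3 4035
nest both z0 [0.5335 0.3478 0.01   0.1787] 111.3 4035
disc single [ 0.4988 -0.1022  0.0123 -0.0476] 55.6 295
disc single [ 0.5043 -0.097   0.0061  0.0014] 105.1 316
disc both z free [ 0.5044 -0.0976  0.0016  0.0231] 168.0 611
disc both z0 [ 0.5042 -0.0979  0.005   0.0661] 170.4 611
cap single [5.427e-01 1.104e-01 4.000e-04 1.750e-01] 23.9 394
cap single [ 0.5435  0.1115  0.0075 -0.2357] 12.8 183
cap both z free [ 0.5437  0.1112  0.0009 -0.2129] 37.9 577
cap both z0 [ 0.5432  0.1111  0.0099 -0.3125] 39.5 577
stud 89 396 405 239 257 400.82022471910113 247.8988764044944 [401.94399766 242.11875051] [397.96085315 256.63077978]
stud 19 120 124 194 199 122.10526315789474 196.57894736842104 [122.02719326 194.17350936] [127.80038858 195.09314382]
```

View pics/c.png

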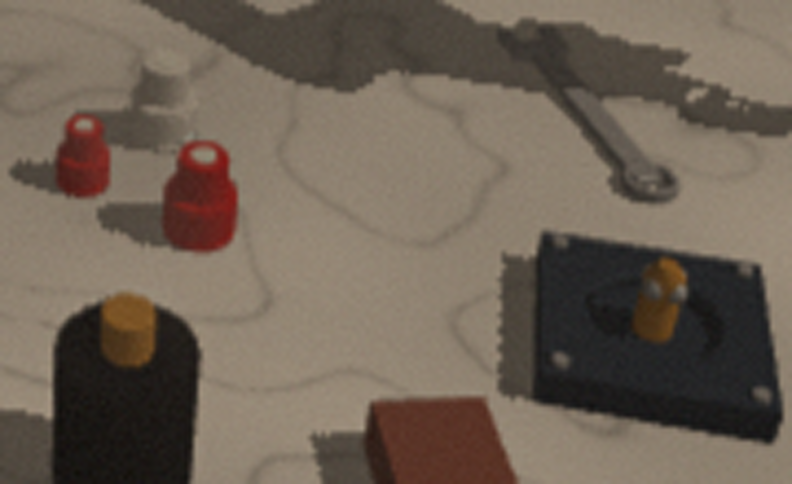

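The crop confirms it: the large red cap is at scene (296,224), clearly bigger than the one at (269,215), and the nest's stud is near (400,248). I'll redo the disc fit with its hole filled, since the mask leaves the hole out.

```bash
cat >> h.py <<'E'
def filled(m):
    c,_=cv2.findContours(m.astype(np.uint8),cv2.RETR_EXTERNAL,cv2.CHAIN_APPROX_NONE)
    o=np.zeros(m.shape,np.uint8); cv2.drawContours(o,[max(c,key=cv2.contourArea)],-1,1,-1); return o>0
E
python3 - <<'E'
from h import *
ps=[snap("scene"),snap("top")]
g=[.504,-.099,0,0]; ob=[]
for p in ps:
    m=filled(mask(p,"disc",[.504,-.099,.01])); ob.append((p,m))
    print(fit("disc",[(p,m)],g,0.))
print(fit("disc",ob,g)); print(manip.sense()["t"])
E
```

```text
(array([ 0.50172792, -0.09885847,  0.00801173, -0.04039484]), np.float64(11.449719338715878), np.int64(349))
(array([ 0.5037937 , -0.09774288,  0.0023861 , -0.01863363]), np.float64(9.313033448673586), np.int64(415))
(array([ 0.50380491, -0.09756988,  0.00140308,  0.06242272]), np.float64(22.29776239907728), np.int64(764))
1.7
```

Emit:
servo_tool(
  commands=[0,0,0,0,0,-0.0157,1,0,0,0,0,0,-0.0157,1,0,0,0,0,0,-0.0157,1,0,0,0,0,0,-0.0157,1,-0.03,-0.075,0,0,0,0,1,-0.03,-0.075,0,0,0,0,1,-0.03,-0.075,0,0,0,0,1,-0.03,-0.075,0,0,0,0,1,-0.03,-0.075,0,0,0,0,1,-0.03,-0.075,0,0,0,0,1,-0.03,-0.075,0,0,0,0,1,-0.03,-0.075,0,0,0,0,1],
)

```text
t: 2.7
tcp_pos: [0.3607, 0.2752, 0.2316]
tool_rot: [-0.0, 1.0, 0.0, 0.0]
force: [1.2, 0.4, -0.3]
finger_gap: 0.996
gripper_force: 0.0
```

Emit:
servo_tool(
  commands=[-0.0286,-0.0746,0,0,0,0,1,-0.0286,-0.0746,0,0,0,0,1,-0.0286,-0.0746,0,0,0,0,1,-0.0286,-0.0746,0,0,0,0,1,-0.0286,-0.0746,0,0,0,0,1,-0.0286,-0.0746,0,0,0,0,1,-0.0286,-0.0746,0,0,0,0,1,-0.0286,-0.0746,0,0,0,0,1,-0.0286,-0.0746,0,0,0,0,1,-0.0286,-0.0746,0,0,0,0,1,0,0,0.08,0,0,0,1,0,0,0.08,0,0,0,1],
)

```text
t: 3.7
tcp_pos: [0.5072, -0.1003, 0.1527]
tool_rot: [0.002, 1.0, -0.002, 0.005]
force: [-0.1, 0.9, -1.4]
finger_gap: 0.996
gripper_force: 0.0
```

Emit:
servo_tool(
  commands=[0,0,0.08,0,0,0,1,0,0,0.08,0,0,0,1,0,0,0.05,0,0,0,1,0,0,0,0,0,0,1,0,0,0,0,0,0,1],
)

```text
t: 4.12
tcp_pos: [0.5026, -0.0959, 0.0454]
tool_rot: [0.0, 1.0, 0.001, -0.001]
force: [0.1, -0.1, 0.9]
finger_gap: 1.002
gripper_force: 0.0
```

Emit:
servo_tool(
  commands=[-0.002,-0.004,0.0374,0,0,0,1,0,0,0.0374,0,0,0,1,0,0,0,0,0,0,1,0,0,0,0,0,0,0.2,0,0,0,0,0,0,0.2,0,0,0,0,0,0,0.2,0,0,0,0,0,0,0.2,0,0,0,0,0,0,0.2,0,0,0,0,0,0,0.2],
  force=20,
)

```text
t: 4.87
tcp_pos: [0.5055, -0.0986, 0.011]
tool_rot: [-0.0, 1.0, -0.001, 0.002]
force: [-0.3, 0.4, 7.1]
finger_gap: 0.676
gripper_force: 20.8
```

```bash
python3 - <<'E'
from h import *
p=snap("scene"); save(p,"d.png",(170,130,90,90),6)
s=manip.sense(); print(s["tcp_pos"],s["force"],s["tool_rot"],s["finger_gap"],s["gripper_force"])
E
```

```text
[ 0.50548818 -0.09860114  0.01101275] [-0.32470855  0.34727653  7.53587373] [-9.00782763e-05  9.99998131e-01 -7.90486330e-04  1.76234823e-03] 0.676476305221569 20.81504669302376
```

View pics/d.png

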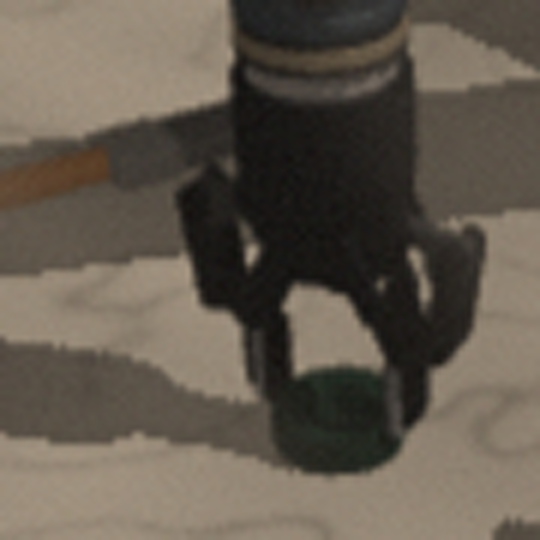

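The crop shows the disc flat between the pads, at about (340,420). I'll open, turn 90° and squeeze again to centre the other axis.

Emit:
servo_tool(
  commands=[0,0,0,0,0,0,0.8,0,0,0,0,0,0,0.8,0,0,0,0,0,0,0.8,0,0,0,0,0,0.0192,0.8,0,0,0,0,0,0.0192,0.8,0,0,0,0,0,0.0192,0.8,0,0,0,0,0,0.0192,0.8,0,0,0,0,0,0.0192,0.8,0,0,0,0,0,0.0192,0.8,0,0,0,0,0,0.0192,0.8,0,0,0,0,0,0.0192,0.8,0,0,0,0,0,0.0192,0.8],
)

```text
t: 5.92
tcp_pos: [0.5041, -0.0981, 0.0089]
tool_rot: [0.519, 0.855, -0.0, -0.0]
force: [-0.5, -0.2, 0.1]
finger_gap: 0.901
gripper_force: 0.0
```

Emit:
servo_tool(
  commands=[0,0,0,0,0,0.0192,0.8,0,0,0,0,0,0.0192,0.8,0,0,0,0,0,0.0192,0.8,0,0,0,0,0,0.0192,0.8,0,0,0,0,0,0,0.8,0,0,0,0,0,0,0.2,0,0,0,0,0,0,0.2,0,0,0,0,0,0,0.2,0,0,0,0,0,0,0.2,0,0,0,0,0,0,0.2],
)

```text
t: 6.75
tcp_pos: [0.5043, -0.0982, 0.0093]
tool_rot: [0.706, 0.708, 0.0, 0.0]
force: [-0.3, 1.0, 5.5]
finger_gap: 0.693
gripper_force: 20.8
```

Emit:
servo_tool(
  commands=[0,0,0,0,0,0,0,0,0,0,0,0,0,0,0,0,-0.06,0,0,0,0,0,0,-0.07,0,0,0,0,0,0,-0.07,0,0,0,0,0,0,-0.06,0,0,0,0,0,0,0,0,0,0,0],
  force=50,
)

```text
t: 7.33
tcp_pos: [0.5075, -0.0994, 0.1439]
tool_rot: [0.706, 0.708, 0.002, 0.005]
force: [0.2, -0.7, -1.3]
finger_gap: 0.667
gripper_force: 53.5
```

Emit:
servo_tool(
  commands=[0.0743,0.005,0,0,0,0,0,0.0743,0.005,0,0,0,0,0,0.0743,0.005,0,0,0,0,0,0.0743,0.005,0,0,0,0,0,0.0743,0.005,0,0,0,0,0,0.0743,0.005,0,0,0,0,0,0.0743,0.005,0,0,0,0,0,0.0743,0.005,0,0,0,0,0,0.0743,0.005,0,0,0,0,0,0.0743,0.005,0,0,0,0,0,0.0743,0.005,0,0,0,0,0,0.0743,0.005,0,0,0,0,0],
)

```text
t: 8.33
tcp_pos: [0.532, 0.3492, 0.137]
tool_rot: [0.706, 0.708, -0.001, -0.001]
force: [0.6, 0.2, -1.2]
finger_gap: 0.667
gripper_force: 53.5
```

Emit:
servo_tool(
  commands=[0,0,0,0,0,0,0,0,0,0,0,0,0,0,0,0,0,0,0,0,0,0,0,0,0,0,0,0],
)

```text
t: 8.67
tcp_pos: [0.5324, 0.3463, 0.1378]
tool_rot: [0.707, 0.708, -0.001, -0.0]
force: [-0.5, 0.4, -1.4]
finger_gap: 0.667
gripper_force: 53.6
```

Emit:
servo_tool(
  commands=[0,0.0036,0.055,0,0,0,0,0,0,0.055,0,0,0,0,0,0,0,0,0,0,0,0,0,0,0,0,0,0,0,0,0,0,0,0,0],
)

```text
t: 9.08
tcp_pos: [0.5357, 0.347, 0.0847]
tool_rot: [0.707, 0.707, 0.0, 0.0]
force: [1.9, 0.6, -1.0]
finger_gap: 0.668
gripper_force: 54.1
```

```bash
python3 - <<'E'
from h import *
s=[manip.sense()["tcp_pos"]]
p=snap("scene"); s.append(manip.sense()["tcp_pos"]); p2=snap("top"); s.append(manip.sense()["tcp_pos"]); print(np.array(s))
t=s[1]
im=cv2.resize(p["img"][:,:,::-1],None,fx=8,fy=8,interpolation=cv2.INTER_CUBIC)
def dr(parts,o,w,c):
    for q in parts:
        R=np.array([[np.cos(w),-np.sin(w),0],[np.sin(w),np.cos(w),0],[0,0,1]])
        X=q@R.T+o; uv=np.array([proj(p,x) for x in X]); h=cv2.convexHull(np.round((uv+.5)*8).astype(np.int32)); cv2.polylines(im,[h],True,c,1)
dr(MODEL["disc"],[t[0],t[1],t[2]-.0093],0,(0,255,0)); dr([cyl(.014,.014,.0,.0)],[t[0],t[1],t[2]-.0093],0,(0,255,255)); dr(MODEL["nest"]+[cyl(.0315,.0315,.02,.02)],[.5342,.347,0],.18,(0,0,255))
cv2.imwrite("pics/e.png",im[195*8:285*8,350*8:440*8])
m=mask(p,"disc",t)
if m is not None: print(m.sum(), fit("disc",[(p,filled(m))],[t[0],t[1],t[2]-.0093,0],t[2]-.0093))
E
```

```text
[[0.53573339 0.34701759 0.08472327]
 [0.53625156 0.34748528 0.08542689]
 [0.53632141 0.34777109 0.08571216]]
329 (array([0.53416559, 0.34651535, 0.0859346 , 0.00921643]), np.float64(297.61162629757786), np.int64(329))
```

View pics/e.png

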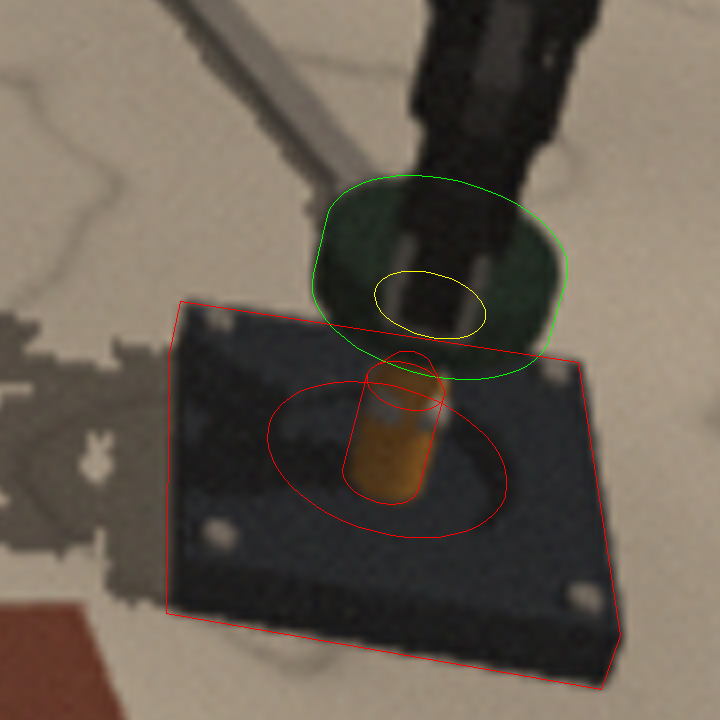

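The overlay shows the disc outline, around (440,285), matching the TCP. The brass stud, around (390,440), sits a few enlarged pixels right of the model, so I'll measure that offset.

```bash
python3 - <<'E'
from h import *
p=snap("scene"); t=manip.sense()["tcp_pos"]; print(t)
im=p["img"].astype(float)
def ext(line,xs,pred,lo,hi,thr):  # subpixel crossing
    return None
nest=np.array([.5342,.347,0]); 
# stud: redness r-b profile along rows between z=.018 and .036
for z in(.018,.024,.030,.036):
    u,v=proj(p,nest+[0,0,z]); v=int(round(v)); z_=None
    c=np.arange(int(u)-8,int(u)+10); f=np.clip(im[v,c,0]-im[v,c,2]-12,0,None)
    print("stud z",z,"pred",round(u,2),"meas",round((c*f).sum()/f.sum(),2),f.astype(int))
d=np.array([t[0],t[1],t[2]-.0093])
for z in(.004,.010,.014):
    L=proj(p,d+[0,-.03,z]); R=proj(p,d+[0,.03,z]); v=int(round((L[1]+R[1])/2)); g=im[v].sum(1)/3
    for nm,u in(("L",proj(p,d+[0,-.03,z])[0]),("R",proj(p,d+[0,.03,z])[0])):
        c=np.arange(int(u)-5,int(u)+7); print("disc",nm,z,round(u,2),c[0],g[c].astype(int))
v=int(round(proj(p,nest+[0,0,.02])[1]))
w=.18;ex=np.array([np.cos(w),np.sin(w),0]);ey=np.array([-np.sin(w),np.cos(w),0])
for s in(-1,1):
    u=proj(p,nest+s*.055*ey+[0,0,.02]); v=int(round(u[1])); c=np.arange(int(u[0])-5,int(u[0])+7); print("plate",s,u.round(2),c[0],(im[v,c].sum(1)/3).astype(int))
J=np.array([proj(p,nest+dd)-proj(p,nest) for dd in np.eye(3)*.001]); print("px/mm\n",J)
E
```

```text
[0.53605109 0.34799741 0.08565239]
stud z 0.018 pred 397.53 meas 399.05 [ 0  0  0  0  0 32 35 40 43 43 45 53 61 69 48  0  0  0]
stud z 0.024 pred 398.08 meas 399.66 [ 0  0  0  0 14 33 34 40 38 44 45 54 64 70 20  0  0  0]
stud z 0.03 pred 398.64 meas 398.56 [ 0  0  0  0  0 30 33 32 28 30 38 34 12  5  8  0  0  0]
stud z 0.036 pred 399.2 meas 400.99 [ 0  0  0  0  9  5  0  0  0 26 40 30  9  8  8  0  0  0]
disc L 0.004 389.24 384 [140 140 140 143 141  88  40  25  25  21  27  27]
disc R 0.004 418.87 413 [ 36  34  36  37  37  34  45 116 146 150 152 150]
disc L 0.01 389.78 384 [143 137 140 144 139  87  32  24  22  26  24  30]
disc R 0.01 419.54 414 [ 37  35  34  41  30  37  78 142 150 150 152 149]
disc L 0.014 390.14 385 [140 144 141 141  95  34  24  25  32  35  37  37]
disc R 0.014 419.99 414 [ 36  35  37  36  34  43  91 145 149 149 147 149]
plate -1 [371.94 247.41] 366 [76 76 72 75 74 62 37 39 42 41 31 29]
plate 1 [424.2  255.92] 419 [ 40  41  39  39  38  43  92 137 142 142 142 143]
px/mm
 [[-0.06437748  0.28403889]
 [ 0.46467127  0.13104417]
 [ 0.08968071 -0.33043678]]
```

```bash
python3 - <<'E'
from h import *
for n in("scene","top"):
    p=snap(n); im=cv2.imread(f"pics/{n}0.png")[:,:,::-1].astype(float)
    for k,g in(("plate",[.534,.348,0,.18]),("disc",[.5038,-.098,0,0])):
        uv=proj(p,np.array(g[:3])+[0,0,.01]); u,v=uv.astype(int); h=36 if k=="plate" else 20
        win=im[v-h:v+h,u-h:u+h]; r,gr,b=win[...,0],win[...,1],win[...,2]
        if k=="plate": m=(b-r>-4)|((r-b>28)&(r>70)&(np.hypot(*np.mgrid[-h:h,-h:h])<15)); 
        else: m=(gr-r>1)
        m=cv2.morphologyEx(m.astype(np.uint8),cv2.MORPH_CLOSE,np.ones((3,3))); m=cv2.morphologyEx(m,cv2.MORPH_OPEN,np.ones((2,2)))
        M=np.zeros(im.shape[:2],bool); M[v-h:v+h,u-h:u+h]=m; M=filled(M)
        kk="nest" if k=="plate" else k
        a,c,N=fit(kk,[(p,M)],g,0.); print(n,k,a.round(4),round(c,1),N)
    # stud silhouette centroid vs model lower part
    uv=proj(p,[.534,.348,.03]).astype(int); w=12
    q=im[uv[1]-w:uv[1]+w,uv[0]-w:uv[0]+w]; B=(q[...,0]-q[...,2]>16); ys,xs=np.nonzero(B)
    print(n,"brass cols",xs.min()+uv[0]-w,xs.max()+uv[0]-w,"rows",ys.min()+uv[1]-w,ys.max()+uv[1]-w)
    for o in([.534,.347],[.534,.349]): 
        U=np.array([proj(p,x) for x in np.r_[cyl(.01,.01,.012,.046),cyl(.01,.005,.046,.054)]+[*o,0]]); print("  model",o,U.min(0).round(1),U.max(0).round(1))
print(manip.sense()["t"])
E
```

```text
scene plate [0.5335 0.3504 0.0075 0.1544] 224.1 1912
scene disc [ 0.4998 -0.0952  0.0044  0.09  ] 91.6 261
scene brass cols 393 410 rows 236 257
  model [0.534, 0.347] [392.3 238.3] [405.  257.4]
  model [0.534, 0.349] [393.2 238.5] [406.  257.6]
top plate [0.5329 0.3465 0.0106 0.1749] 63.9 1805
top disc [ 0.5037 -0.1     0.0054  0.0269] 37.3 383
top brass cols 120 131 rows 193 200
  model [0.534, 0.347] [120.3 193.2] [132.7 201.6]
  model [0.534, 0.349] [119.5 193.2] [131.9 201.6]
9.3833
```

Emit:
servo_tool(
  commands=[0.0008,-0.0038,0,0,0,0,0,0,0,0.03,0,0,0,0,0,0,0.03,0,0,0,0,0,0,0.03,0,0,0,0,0,0,0.01,0,0,0,0,0,0,0,0,0,0,0,0,0,0,0,0,0,0,0,0,0,0,0,0,0],
)

```text
t: 10.05
tcp_pos: [0.5338, 0.3484, 0.0347]
tool_rot: [0.706, 0.708, 0.001, 0.0]
force: [2.5, 0.4, -2.2]
finger_gap: 0.667
gripper_force: 54.2
```

Emit:
servo_tool(
  commands=[0,0.002,0,0,0,0,0,0,0,0,0,0,0,0,0,0,0,0,0,0,0],
)

```text
t: 10.3
tcp_pos: [0.5339, 0.3483, 0.0345]
tool_rot: [0.706, 0.708, 0.0, -0.0]
force: [0.9, -0.4, -1.4]
finger_gap: 0.666
gripper_force: 54.3
```

Emit:
servo_tool(
  commands=[0,0,0.008,0,0,0,0,0,0,0.008,0,0,0,0,0,0,0.008,0,0,0,0,0,0,0,0,0,0,0],
)

```text
t: 10.63
tcp_pos: [0.5343, 0.3483, 0.022]
tool_rot: [0.706, 0.708, 0.0, 0.0]
force: [0.3, 0.8, 3.1]
finger_gap: 0.664
gripper_force: 54.8
```

Emit:
servo_tool(
  commands=[0,0,0.002,0,0,0,0,0,0,0,0,0,0,0],
)

```text
t: 10.8
tcp_pos: [0.5343, 0.3483, 0.022]
tool_rot: [0.706, 0.708, 0.0, 0.0]
force: [-1.3, -0.2, 7.7]
finger_gap: 0.669
gripper_force: 55.3
```

Emit:
servo_tool(
  commands=[0,0,0,0,0,0,1,0,0,0,0,0,0,1,0,0,0,0,0,0,1,0,0,0,0,0,0,1,0,0,0,0,0,0,1],
  force=20,
)

```text
t: 11.22
tcp_pos: [0.5338, 0.348, 0.0205]
tool_rot: [0.706, 0.708, -0.0, -0.0]
force: [1.0, -0.7, -0.3]
finger_gap: 0.998
gripper_force: 0.0
```

Emit:
servo_tool(
  commands=[0,0,-0.065,0,0,0,1,0,0,-0.065,0,0,0,1,0,0,-0.065,0,0,0,1,0,0,-0.065,0,0,0,1,-0.0677,0.0028,0,0,0,0,1,-0.0677,0.0028,0,0,0,0,1,-0.0677,0.0028,0,0,0,0,1,-0.0677,0.0028,0,0,0,0,1,-0.0677,0.0028,0,0,0,0,1,-0.0677,0.0028,0,0,0,0,1,-0.0677,0.0028,0,0,0,0,1,0,0,0,0,0,0,1],
)

```text
t: 12.22
tcp_pos: [0.545, 0.1059, 0.1508]
tool_rot: [0.708, 0.706, -0.001, 0.001]
force: [-0.5, -0.3, 0.5]
finger_gap: 0.999
gripper_force: 0.0
```

```bash
python3 - <<'E'
from h import *
s=manip.sense(); print(s["t"],s["tcp_pos"],s["force"])
a=snap("scene");b=snap("top")
A=a["img"][205:295,345:445,::-1];B=b["img"][155:245,80:180,::-1]
cv2.imwrite("pics/f.png",cv2.resize(np.hstack([A,B]),None,fx=4,fy=4,interpolation=cv2.INTER_CUBIC))
MODEL["disc"]=[cyl(.03,.03,0,.02),cyl(.01,.005,.0341,.042)]
E
```

```text
12.2167 [0.54498942 0.10585038 0.15084684] [-0.47223495 -0.25278956  0.48689954]
```

View pics/f.png

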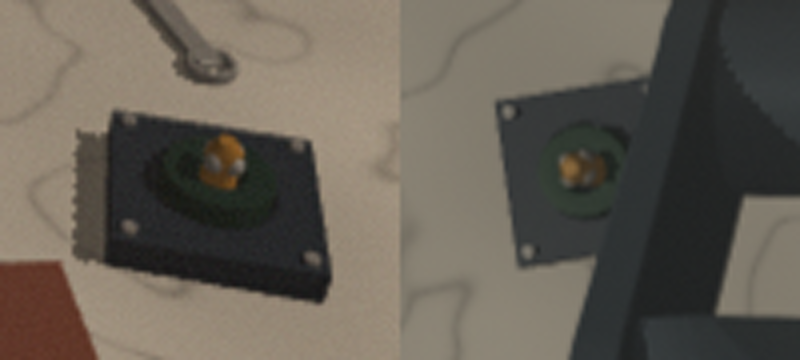

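The crop shows the disc lying flat in the cavity, with the stud up through its hole: scene half (218,185), top half (585,170). On to the cap.

Emit:
servo_tool(
  commands=[0,0,0.06,0,0,0,0.4,0,0,0.06,0,0,0,0.4,0,0,0.04,0,0,0,0.4,0,0,0,0,0,0,0.4,0,0,0,0,0,0,0.4,0,0,0,0,0,0,0.4],
)

```text
t: 12.82
tcp_pos: [0.5451, 0.1122, 0.0717]
tool_rot: [0.706, 0.708, 0.001, 0.0]
force: [-0.4, -1.1, -0.0]
finger_gap: 0.701
gripper_force: 0.0
```

Emit:
servo_tool(
  commands=[-0.0028,-0.0022,0.0387,0,0,0,0.4,0,0,0.0387,0,0,0,0.4,0,0,0,0,0,0,0.4,0,0,0,0,0,0,-0.6,0,0,0,0,0,0,-0.6,0,0,0,0,0,0,-0.6,0,0,0,0,0,0,-0.6,0,0,0,0,0,0,-0.6,0,0,0,0,0,0,-0.6,0,0,0,0,0,0,-0.6],
  force=20,
)

```text
t: 13.65
tcp_pos: [0.5445, 0.11, 0.0339]
tool_rot: [0.706, 0.708, 0.001, 0.001]
force: [0.2, 1.2, 6.8]
finger_gap: 0.317
gripper_force: 20.4
```

Emit:
servo_tool(
  commands=[0,0,0,0,0,0,0.1,0,0,0,0,0,0,0.1,0,0,0,0,0,0,0.1,0,0,0,0,0,-0.0192,0.1,0,0,0,0,0,-0.0192,0.1,0,0,0,0,0,-0.0192,0.1,0,0,0,0,0,-0.0192,0.1,0,0,0,0,0,-0.0192,0.1,0,0,0,0,0,-0.0192,0.1,0,0,0,0,0,-0.0192,0.1,0,0,0,0,0,-0.0192,0.1,0,0,0,0,0,-0.0192,0.1],
)

```text
t: 14.65
tcp_pos: [0.5431, 0.1097, 0.032]
tool_rot: [0.236, 0.972, -0.0, -0.0]
force: [-0.3, 0.3, 0.4]
finger_gap: 0.549
gripper_force: 0.0
```

Emit:
servo_tool(
  commands=[0,0,0,0,0,-0.0192,0.1,0,0,0,0,0,-0.0192,0.1,0,0,0,0,0,-0.0192,0.1,0,0,0,0,0,-0.0192,0.1,0,0,0,0,0,0,0.1,0,0,0,0,0,0,-0.6,0,0,0,0,0,0,-0.6,0,0,0,0,0,0,-0.6,0,0,0,0,0,0,-0.6,0,0,0,0,0,0,-0.6],
)

```text
t: 15.48
tcp_pos: [0.5432, 0.1098, 0.0322]
tool_rot: [0.0, 1.0, -0.0, -0.0]
force: [-0.4, 0.3, -0.4]
finger_gap: 0.319
gripper_force: 21.8
```

Emit:
servo_tool(
  commands=[0,0,0,0,0,0,-0.7,0,0,0,0,0,0,-0.7,0,0,-0.06,0,0,0,-0.7,0,0,-0.07,0,0,0,-0.7,0,0,-0.07,0,0,0,-0.7,0,0,-0.04,0,0,0,-0.7],
  force=80,
)

```text
t: 15.98
tcp_pos: [0.5447, 0.1099, 0.1552]
tool_rot: [0.0, 1.0, 0.0, 0.002]
force: [0.7, -0.2, -0.4]
finger_gap: 0.298
gripper_force: 79.0
```

Emit:
servo_tool(
  commands=[0.0029,0.0681,0,0,0,0,-0.7,0.0029,0.0681,0,0,0,0,-0.7,0.0029,0.0681,0,0,0,0,-0.7,0.0029,0.0681,0,0,0,0,-0.7,0.0029,0.0681,0,0,0,0,-0.7,0.0029,0.0681,0,0,0,0,-0.7,0.0029,0.0681,0,0,0,0,-0.7,0,0,0,0,0,0,-0.7,0,0,0,0,0,0,-0.7,0,0,0,0,0,0,-0.7,0,0,0,0,0,0,-0.7],
)

```text
t: 16.9
tcp_pos: [0.533, 0.3469, 0.1518]
tool_rot: [0.001, 1.0, -0.0, -0.001]
force: [0.2, -1.0, -0.3]
finger_gap: 0.297
gripper_force: 79.1
```

```bash
python3 - <<'E'
from h import *
p=snap("scene"); s=manip.sense(); t=s["tcp_pos"]; print(s["t"],t,s["force"],s["finger_gap"],s["gripper_force"])
g=[t[0]+.0013,t[1],t[2]-.032,0]; 
im=cv2.resize(p["img"][:,:,::-1],None,fx=6,fy=6,interpolation=cv2.INTER_CUBIC)
for q in MODEL["cap"]:
    U=np.array([proj(p,x) for x in q+np.array(g[:3])]); cv2.polylines(im,[cv2.convexHull(np.round((U+.5)*6).astype(np.int32))],True,(0,255,0),1)
u,v=proj(p,np.array([.534,.348,.07])).astype(int); cv2.imwrite("pics/g.png",im[(v-65)*6:(v+35)*6,(u-45)*6:(u+45)*6])
E
```

```text
16.95 [0.53321073 0.34671392 0.15193539] [ 0.12496981  0.33939976 -1.20376202] 0.3013089028219166 79.05575037002563
```

View pics/g.png

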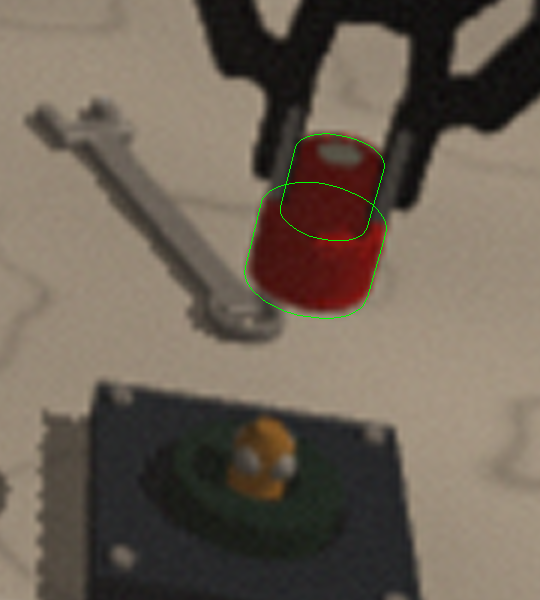

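The crop shows the cap held upright at (318,225), on the predicted outline and above the stud at (262,458). Lowering over the stud tip.

Emit:
servo_tool(
  commands=[0,0.0028,0.035,0,0,0,-0.7,0,0,0.035,0,0,0,-0.7,0,0,0.035,0,0,0,-0.7,0,0,0.03,0,0,0,-0.7,0,0,0,0,0,0,-0.7,0,0,0,0,0,0,-0.7,0,0,0,0,0,0,-0.7],
)

```text
t: 17.53
tcp_pos: [0.5341, 0.349, 0.0855]
tool_rot: [0.001, 1.0, 0.0, 0.001]
force: [1.3, 1.1, 1.4]
finger_gap: 0.3
gripper_force: 79.1
```

Emit:
servo_tool(
  commands=[0,0,0.005,0,0,0,-0.7,0,0,0.005,0,0,0,-0.7,0,0,0,0,0,0,-0.7,0,0,0,0,0,0,-0.7],
)

```text
t: 17.87
tcp_pos: [0.5333, 0.3496, 0.08]
tool_rot: [0.0, 1.0, 0.0, 0.0]
force: [-0.0, -0.6, -1.0]
finger_gap: 0.295
gripper_force: 79.1
```

Emit:
servo_tool(
  commands=[0,-0.0024,0.003,0,0,0,-0.7,0,0,0.003,0,0,0,-0.7,0,0,0,0,0,0,-0.7,0,0,0,0,0,0,-0.7],
)

```text
t: 18.2
tcp_pos: [0.5338, 0.3479, 0.0771]
tool_rot: [-0.0, 1.0, -0.0, 0.001]
force: [0.8, -2.7, 2.6]
finger_gap: 0.297
gripper_force: 79.3
```

Emit:
servo_tool(
  commands=[0,0,0.004,0,0,0,-0.7,0,0,0.004,0,0,0,-0.7,0,0,0,0,0,0,-0.7],
)

```text
t: 18.45
tcp_pos: [0.534, 0.3484, 0.0732]
tool_rot: [0.0, 1.0, 0.0, 0.001]
force: [2.4, -1.1, 1.6]
finger_gap: 0.297
gripper_force: 79.3
```

Emit:
servo_tool(
  commands=[0,0,0.004,0,0,0,-0.7,0,0,0.004,0,0,0,-0.7,0,0,0,0,0,0,-0.7],
)

```text
t: 18.7
tcp_pos: [0.5334, 0.3484, 0.0674]
tool_rot: [0.0, 1.0, 0.0, 0.0]
force: [3.6, -1.0, -7.7]
finger_gap: 0.293
gripper_force: 78.9
```

Emit:
servo_tool(
  commands=[0,0,0.004,0,0,0,-0.7,0,0,0,0,0,0,-0.7],
)

```text
t: 18.87
tcp_pos: [0.5324, 0.3482, 0.0654]
tool_rot: [0.0, 1.0, -0.0, -0.001]
force: [2.6, -0.6, -5.4]
finger_gap: 0.298
gripper_force: 79.2
```

Emit:
servo_tool(
  commands=[0,0,0.004,0,0,0,-0.7,0,0,0,0,0,0,-0.7,0,0,0,0,0,0,-0.7],
)

```text
t: 19.12
tcp_pos: [0.5326, 0.3484, 0.0645]
tool_rot: [0.0, 1.0, -0.0, -0.001]
force: [0.2, -0.7, -1.2]
finger_gap: 0.299
gripper_force: 79.5
```

Emit:
servo_tool(
  commands=[0,0,0.004,0,0,0,-0.7,0,0,0,0,0,0,-0.7,0,0,0,0,0,0,-0.7],
)

```text
t: 19.37
tcp_pos: [0.5328, 0.3485, 0.0644]
tool_rot: [-0.0, 1.0, 0.0, -0.0]
force: [-1.3, -1.9, 6.6]
finger_gap: 0.292
gripper_force: 80.7
```

Emit:
servo_tool(
  commands=[0,0,0.004,0,0,0,-0.7,0,0,0,0,0,0,-0.7,0,0,0,0,0,0,-0.7,0,0,0,0,0,0,-0.7,0,0,0,0,0,0,-0.7,0,0,0,0,0,0,-0.7],
)

```text
t: 19.87
tcp_pos: [0.5329, 0.3486, 0.0642]
tool_rot: [-0.0, 1.0, 0.0, 0.0]
force: [-3.7, -3.2, 17.7]
finger_gap: 0.3
gripper_force: 81.9
```

```bash
python3 - <<'E'
from h import *
p=snap("scene"); s=manip.sense(); print(s["t"],s["tcp_pos"],s["force"],s["gripper_force"])
u,v=proj(p,np.array([.534,.348,.05])).astype(int); save(p,"i.png",(u-45,v-45,90,90),6)
E
```

```text
19.9167 [0.53291604 0.34860035 0.06423529] [-4.6640467  -2.70000727 17.09593582] 81.89005136489868
```

View pics/i.png

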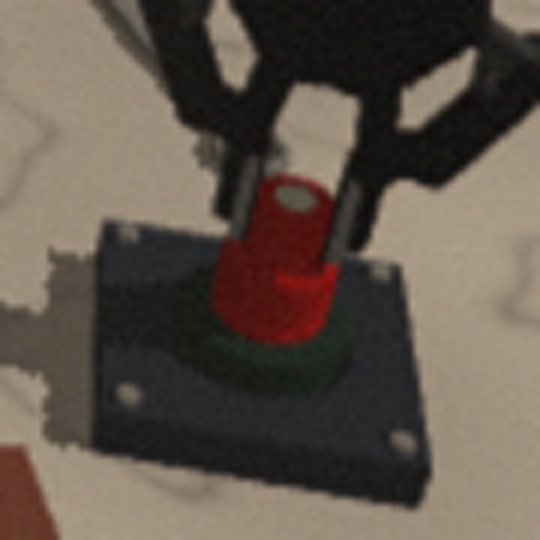

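The crop shows the cap seated on the disc at (275,305), upright, with about 17 N pressing down. I'll do a short hold to check the push is steady.

Emit:
servo_tool(
  commands=[0,0,0,0,0,0,-0.7,0,0,0,0,0,0,-0.7,0,0,0,0,0,0,-0.7,0,0,0,0,0,0,-0.7,0,0,0,0,0,0,-0.7,0,0,0,0,0,0,-0.7],
)

```text
t: 20.42
tcp_pos: [0.533, 0.3486, 0.0643]
tool_rot: [-0.0, 1.0, 0.0, 0.0]
force: [-4.0, -2.3, 17.0]
finger_gap: 0.298
gripper_force: 81.9
```

```bash
python3 -c "
from station import manip
print(manip.sign_off())"
```

```text
the job is handed in; nothing more can be done
None
```

I handed the job in at about 20 s: the disc lies flat in the cavity, and the red cap has clicked down onto it with the arm still pressing at a steady 17 N or so. The hand-in reported no verdict.

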